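# Load the last tube into the sample wheel and hold its index plunger out

## Task

Take the capped tube that stands alone in the tube rack near the front edge of the worktop and stand it fully home in the only empty bore of the six-bore sample wheel, while the index pin still locks the wheel. Then grip the knob of the wheel's spring-loaded index plunger, pull it straight up to its stop so that the pin is clear of its hole, and keep holding it there: it springs back when let go, so finish with the knob gripped and held up, and I will turn the wheel on myself. Leave the five tubes already in the wheel and the things round about where they are.

Things in the scene. Friction and masses are not known exactly. Their poses are not given: they have to be found in the camera images.
- spare_mid (a point): The tube to load: the only tube in the tube rack, upright, 13 mm glass with a 16 mm cap, 84 mm tall, 14 g. Point at its middle, 42 mm above its foot and 42 mm below the cap's top. Grip it by the lower half of the cap, 10 to 20 mm below the top (solid to the touch only 13 mm wide and up to 9 mm below the top). z up along the tube.
- rack: The grey tube rack it stands in, near the front edge of the worktop, fixed (another rack, full of tubes, far back is not meant): 62 x 180 x 56 mm, open slots on top. Origin: centre of its underside, on the worktop; y runs along its length. The tube stands 6 mm above the worktop and about 34 mm of it is above the rack.
- free_bore (a point): Centre of the mouth of the only empty bore of the sample wheel: a blind bore 17 mm wide and 40 mm deep with a 2.5 mm lead-in, in the flat top of the white drum, 72 mm above the worktop, 48 mm from the wheel's axis. Five more bores, 60 degrees apart, hold tubes standing 44 mm out of the drum; the nearest are 48 mm away. x along the rim, y to the wheel's axis, z up.
- plunger_knob (a point): Centre of the grip of the index plunger's black fluted knob: upright round knob, 25 mm across, gripping band from 7 mm below to 8 mm above this point, 82 mm above the worktop at rest. It moves with the plunger. x points to the wheel's axis, 85 mm away; y along the rim; z up. Below it: a 15 mm neck, a 21 mm nut whose top is 24 mm below this point, then a bracket 36 mm wide along y, top 30 mm below this point.
- plunger (a joint): How far the index plunger is pulled up, m: 0 = pin seated 8.5 mm deep in its hole in the wheel's rim (wheel locked), 0.014 = fully up at its hard stop. Sprung shut: about 4 N to start, 8 N at the stop; it has no parking notch and snaps back when let go.
- carousel: The sample wheel's stand, fixed to the worktop. Origin: on the wheel's axis at worktop height; x points away from the plunger (the plunger is at x = -85 mm); the empty bore is at y = -48 mm while the wheel is locked. Base 180 mm across, rim disc of the wheel 196 mm across and 26 mm high, drum 136 mm across and 72 mm high, with a 32 mm wide hand knob 10 mm high in the middle.
- loaded_1_mid (a point): Middle of a tube like the spare one, already standing in the wheel, bore 1 of 5 anticlockwise from the empty one. Leave it.
- loaded_2_mid (a point): Middle of a tube like the spare one, already standing in the wheel, bore 2 of 5 anticlockwise from the empty one. Leave it.
- loaded_3_mid (a point): Middle of a tube like the spare one, already standing in the wheel, bore 3 of 5 anticlockwise from the empty one. Leave it.
- loaded_4_mid (a point): Middle of a tube like the spare one, already standing in the wheel, bore 4 of 5 anticlockwise from the empty one. Leave it.
- loaded_5_mid (a point): Middle of a tube like the spare one, already standing in the wheel, bore 5 of 5 anticlockwise from the empty one. Leave it.
- tray: Bystander: empty shallow white tray, 78 x 138 x 30 mm, loose. Origin under its centre.
- slides: Bystander: lidded white slide box, 93 x 100 x 46 mm, loose. Origin under its centre.
- scanner: Bystander: small black code reader, 37 x 62 x 30 mm, loose, on the worktop. Origin under its centre.
- carton: Bystander: small printed teal carton, 95 x 125 x 48 mm, loose, beyond the wheel. Origin under its centre.
- flat_carton: Bystander: flat white carton, 90 x 125 x 27 mm, loose, at the right. Origin under its centre.

How it is judged:
By the outcome, as a careful person would: the job done as asked, in the order asked, and still so for the second after the job is handed in, while the arm keeps its last pose, push and grip.
It also fails if it takes over 64 s, if anything falls off the work surface, if the arm or the gripper's body presses on something with over 40 N, if the wrist force passes 120 N, or if a joint passes its speed limit or range.

## Robot

A 7-joint arm with a two-finger parallel gripper is mounted at the origin on a cart in front of the work surface, level with it; the furniture and walls round the work are solid. World frame = base frame: x ahead of the robot, y to its left, z up, the work surface at z = 0. Lengths are in m, angles in rad, forces in N, time in s.
With the tool pointing down it reaches from about 0.425 to 0.975 m from the base axis. Payload 16.7 kg.
Tool frame: the origin (TCP) lies midway between the tips of the shut fingers; the grasp point (between the pads) lies arm.grasp_offset behind it (arm.grasp_offset is the distance from the TCP to the grasp point, in m); z points along the fingers, y is the line along which they close (so a half turn about z gives the same grasp; the last joint's range is limited). The gripper opens to 85 mm and grips with 20 to 120 N. Pads are 22 mm wide; open, the fingers measure 114 mm over their backs; the gripper's body (76 mm by 85 mm) begins 54 mm behind the grasp point. The pads swing forward as they close: fully open they stand 13 mm farther back than shut.
Start: joints at [-1.442, 0.426, 0.074, 1.606, -0.034, 1.111, -0.067], TCP at [0.185, 0.649, 0.231] pointing down, gripper open.
Joint ranges: [-2.85, 2.85], [-0.5, 2.14], [-1.23, 1.37], [0.21, 2.46], [-1.02, 4.16], [0.16, 2.05], [-2.73, 2.73]. Speed limits (rad/s): [1.89, 1.89, 2.39, 2.39, 3.01, 3.01, 3.01].

## Interface

Orientations are given as [roll, pitch, yaw] about the fixed x, y, z axes, in that order (R = Rz(yaw) Ry(pitch) Rx(roll)).
In Python, from bench import arm, camera gives the robot as it stands.
- The arm moves only by the shell command python3 -m crank 'ROWS' [FORCE]. ROWS is JSON, a list of rows, each an object with "dp": the shift along the world's x, y, z in m, a list of three; "rotation": the turn, a rotation vector about the world's x, y, z in rad, a list of three; "hand": the finger opening in m, from 0 to 0.0854. A call has 1 to 20 rows; each row shifts and turns the commanded pose from where the row before left it; what a row does not reach is not made up. A row lasts 1/10 s, in which the tool goes at most 50 mm and 8.59 degrees, less where a joint would pass 70% of its speed; a pose out of reach is approached as far as the arm can. A call is refused whole if a number of a shift passes 0.05 or a number of a turn 0.15, either way. A call with a gripper value outside its range is refused whole. The fingers move at their own pace and stop on an object; FORCE is the grip in N (left out, the last holds). Time passes only in rows, so rows that do not move let the fingers close. It gives the time, the measured TCP pose, the force, the opening and the grip force at its end, in the units of the state.
- arm.get_state(): the state, without advancing time (a new reading comes with each control period).
- camera(name): name is "side" or "top" or "wrist"; returns a dict with "img" (384x512x3 uint8, red, green, blue), "K" (3x3 intrinsics, pixels), "position" and "attitude" of the camera in the world. Camera axes: x right, y up, looking along -z (the intrinsics and any distortion apply to the point x, -y, -z); pixel columns grow to the right and rows downward; lengths in m; the calibration is good to about 2 mm. A picture is of the moment at which its call begins. There is no depth.
- arm.sign_off(): hands the job in; it is judged then, once.
The state is a dict: "t": time; "joint_positions": joint angles; "joint_vel": joint speeds; "effort": joint torques, N m; "tool_pos": TCP position; "eef_rot": TCP orientation; "wrist_force": force on the tool from outside, world axes, zero at the start; "torque": the same for the moment, N m; "gripper_width": opening from 0.0 (shut) to 1.0 (fully open); "gripper_force": force on a finger pad.
Only numpy, scipy, OpenCV 4.12 (cv2) and the standard library are available. Lean on these libraries where they do the work, as an engineer would, in place of code of your own. Each camera call takes 0.05 s, during which the arm holds its last target. There are 200 camera calls.

## Working session

There is one attempt and no reset: what is moved stays moved. The work goes in short steps, Python scripts to look and compute and a shell command to move; the robot and the scene stay as the last step left them, time stands still between calls to the robot, and variables do not carry over. Pictures are saved under pics/ and viewed, at most 10 in all, crops included, and the job is handed in when it is done.

```bash
mkdir -p pics; cat > h.py <<'E'
import numpy as np, cv2
from bench import arm, camera
from scipy.spatial.transform import Rotation as R
def rot(a):
    a=np.array(a,float)
    return a if a.shape==(3,3) else (R.from_quat(a) if a.size==4 else R.from_euler('xyz',a)).as_matrix()
def snap(n,f):
    c=camera(n); cv2.imwrite('pics/'+f,c['img'][:,:,::-1]); np.savez('pics/'+f+'.npz',K=c['K'],p=c['position'],a=rot(c['attitude'])); return c
def ld(f):
    d=np.load('pics/'+f+'.npz'); return d['K'],d['p'],d['a']
def px2w(f,uv,z):
    K,p,A=ld(f); d=A@(np.linalg.inv(K)@[uv[0],uv[1],1]*np.array([1,-1,-1])); return p+d*(z-p[2])/d[2]
def w2px(f,X):
    K,p,A=ld(f); q=(A.T@(np.array(X)-p))*[1,-1,-1]; q=K@q; return q[:2]/q[2]
E
python3 - <<'E'
from h import *
for n in('top','side'):
    c=snap(n,n+'0.png'); print({k:v for k,v in c.items() if k!='img'})
print(arm.get_state(),arm.grasp_offset)
E
```

```text
{'K': array([[354.297374  ,   0.        , 255.00337654],
       [  0.        , 354.297374  , 186.26781758],
       [  0.        ,   0.        ,   1.        ]]), 'position': array([ 0.37316881, -0.04768888,  1.21855358]), 'attitude': array([ 0.1828148 , -0.03057578, -1.58265526])}
{'K': array([[359.64730666,   0.        , 257.19184616],
       [  0.        , 359.64730666, 193.4720702 ],
       [  0.        ,   0.        ,   1.        ]]), 'position': array([ 1.06764343, -0.61793579,  1.42246879]), 'attitude': array([ 0.49855377, -0.00922163,  0.70358573])}
{'t': 0.1, 'joint_positions': array([-1.44246219,  0.42672862,  0.07388977,  1.60654424, -0.03412115,
        1.11082558, -0.06710986]), 'joint_vel': array([ 0.00035354, -0.0013493 ,  0.00084817, -0.00143491,  0.0005594 ,
       -0.00120545,  0.00030291]), 'effort': array([ 9.02889355e-03, -9.51526308e+01,  3.77184838e+00, -4.64405322e+01,
        1.96909712e-02,  6.25113913e-03, -2.91761346e-06]), 'tool_pos': array([0.18507254, 0.64873663, 0.23064172]), 'eef_rot': array([-3.14035072e+00,  8.83011232e-05,  2.86367416e+00]), 'wrist_force': array([0.35972944, 0.29530698, 0.30624016]), 'torque': array([0.04813291, 0.02427424, 0.00584573]), 'gripper_force': 0.0, 'gripper_width': 0.9996048286878247} 0.0187
```

View pics/top0.png

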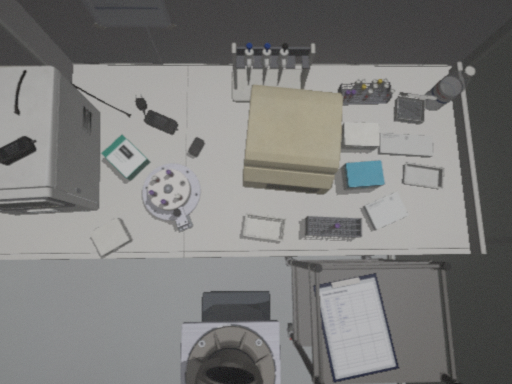

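View pics/side0.png

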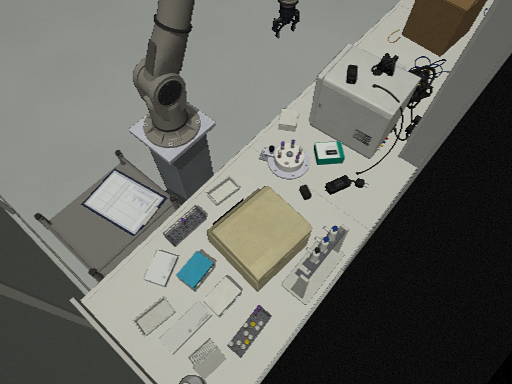

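```bash
python3 - <<'E'
from h import *
f='top0.png'
print('wheel',px2w(f,(169,189),.082),'plung',px2w(f,(177,213),.09),'rack',px2w(f,(333,228),.056),'tube',px2w(f,(337,228),.09))
print(w2px(f,(0,0,0)),w2px(f,(.185,.649,.231)))
f='side0.png'
print('wheel',px2w(f,(290,154),.082),'knob',px2w(f,(271,149),.09),'tube',px2w(f,(180,222),.09))
a=cv2.imread('pics/top0.png')
s=cv2.imread('pics/side0.png')
r=lambda i,x,y,w,h,k:cv2.resize(i[y:y+h,x:x+w],None,fx=k,fy=k,interpolation=cv2.INTER_CUBIC)
o=np.vstack([np.hstack([r(a,125,155,80,60,5),r(a,295,200,80,60,5)]),np.hstack([r(s,250,125,80,60,5),r(s,150,195,80,60,5)])])
cv2.imwrite('pics/crop.png',o)
E
```

```text
wheel [0.57570551 0.19349497 0.082     ] plung [0.49672472 0.16410431 0.09      ] rack [ 0.44658276 -0.3408155   0.056     ] tube [ 0.44430892 -0.34511137  0.09      ]
[229.73125318 371.09106385] [-25.73161595 329.19322685]
wheel [0.58609434 0.19788    0.082     ] knob [0.50687872 0.15857996 0.09      ] tube [ 0.45595288 -0.35946761  0.09      ]
```

View pics/crop.png

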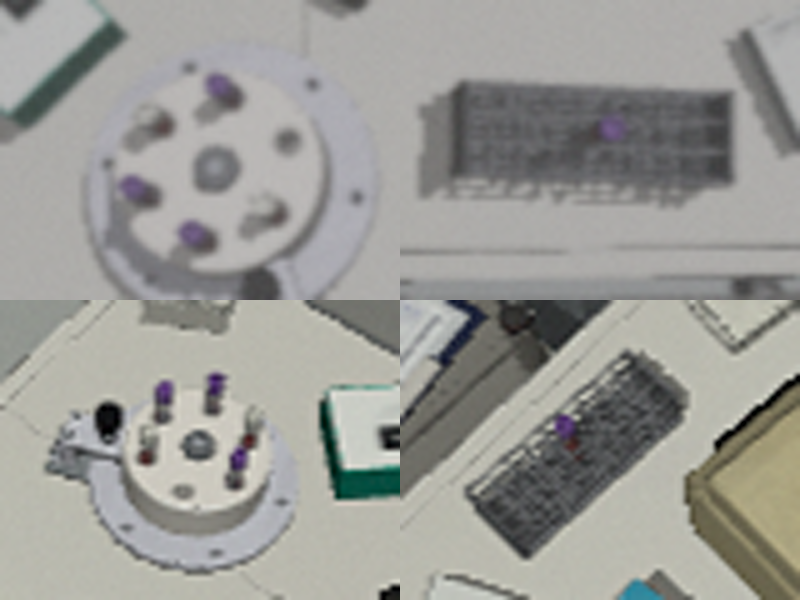

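```bash
cat >> h.py <<'E'
def ray(f,uv):
    K,p,A=ld(f); d=A@(np.linalg.inv(K)@[uv[0],uv[1],1]*np.array([1,-1,-1])); return p,d/np.linalg.norm(d)
def tri(*obs):
    M=np.zeros((3,3));b=np.zeros(3)
    for f,uv in obs:
        p,d=ray(f,uv);P=np.eye(3)-np.outer(d,d);M+=P;b+=P@p
    return np.linalg.solve(M,b)
E
python3 - <<'E'
from h import *
for n,a,b in [('hub',(168.2,188.6),(290,153.8)),('bore',(182.6,183.2),(286.8,163.2)),('knob',(177,212),(271.6,148.6)),('cap',(337.4,225.6),(183.2,220.2)),('beige',(282,167),(265,190))]:
    print(n,tri(('top0.png',a),('side0.png',b)))
X=.5
E
```

```text
hub [0.58069559 0.20081244 0.07333965]
bore [0.59922601 0.15517125 0.06722242]
knob [0.50204444 0.16748805 0.07857076]
cap [ 0.45446214 -0.34628293  0.08282565]
beige [ 0.64181014 -0.12466917  0.24095431]
```

```bash
python3 -m crank '[{"dp":[0.03,-0.02,0.01],"rotation":[0,0,0.067],"hand":0.085},{"dp":[0.03,-0.02,0.01],"rotation":[0,0,0.067],"hand":0.085},{"dp":[0.03,-0.02,0.01],"rotation":[0,0,0.067],"hand":0.085},{"dp":[0.03,-0.02,0.01],"rotation":[0,0,0.067],"hand":0.085},{"dp":[0.03,-0.02,0.01],"rotation":[0,0,0.067],"hand":0.085},{"dp":[0.03,-0.02,0.01],"rotation":[0,0,0.067],"hand":0.085},{"dp":[0.03,-0.02,0.01],"rotation":[0,0,0.067],"hand":0.085},{"dp":[0.03,-0.02,0.01],"rotation":[0,0,0.067],"hand":0.085},{"dp":[0.03,-0.02,0.01],"rotation":[0,0,0.067],"hand":0.085},{"dp":[0.02,-0.03,0],"rotation":[0,0,0.067],"hand":0.085},{"dp":[0.01,-0.04,0],"rotation":[0,0,0],"hand":0.085},{"dp":[0,-0.04,0],"rotation":[0,0,0],"hand":0.085},{"dp":[0,-0.04,0],"rotation":[0,0,0],"hand":0.085},{"dp":[0,-0.04,0],"rotation":[0,0,0],"hand":0.085},{"dp":[0,0,0],"rotation":[0,0,0],"hand":0.085}]'; python3 - <<'E'
from h import *
s=arm.get_state();print(s['joint_positions'],s['tool_pos'],s['eef_rot'])
c=snap('wrist','w1.png');print(c['position'],c['attitude'],c['K'])
E
```

```text
t: 1.6
tool_pos: [0.486, 0.2734, 0.3217]
eef_rot: [-3.14, 0.0, -2.756]
wrist_force: [0.1, 0.8, 0.7]
gripper_width: 0.999
gripper_force: 0.0
[-0.76203306  0.16086964  0.15246312  1.76554319 -0.02471738  1.21734669
  1.35375945] [0.48597464 0.27339734 0.3216922 ] [-3.14042966e+00  2.78787327e-05 -2.75568347e+00]
[0.40938815 0.24287342 0.4635181 ] [-3.26633060e-01  6.03977745e-04  1.95698424e+00] [[302.77496233   0.         256.98635158]
 [  0.         302.77496233 193.63830593]
 [  0.           0.           1.        ]]
```

View pics/w1.png

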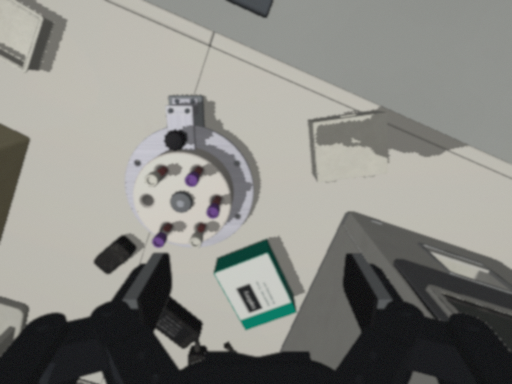

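```bash
python3 - <<'E'
from h import *
f='w1.png'
print('hub',px2w(f,(181,201),.08),'bore',px2w(f,(147,200),.072),'knob',px2w(f,(176,139),.09))
h=np.array([.5807,.2008,.08]);print(w2px(f,h))
E
```

```text
hub [0.57816209 0.2006162  0.08      ] bore [0.59790811 0.15597002 0.072     ] knob [0.4985513  0.17155467 0.09      ]
[180.56288156 202.68227078]
```

```bash
python3 -m crank '[{"dp":[-0.01,-0.04,0],"rotation":[0,0,0],"hand":0.05},{"dp":[-0.01,-0.04,0],"rotation":[0,0,0],"hand":0.05},{"dp":[-0.01,-0.04,0],"rotation":[0,0,0],"hand":0.05},{"dp":[0,-0.04,0],"rotation":[0,0,0],"hand":0.05},{"dp":[0,-0.04,0],"rotation":[0,0,0],"hand":0.05},{"dp":[0,-0.04,0],"rotation":[0,0,0],"hand":0.05},{"dp":[0,-0.04,0],"rotation":[0,0,0],"hand":0.05},{"dp":[0,-0.04,0],"rotation":[0,0,0],"hand":0.05},{"dp":[0,-0.04,0],"rotation":[0,0,0],"hand":0.05},{"dp":[0,-0.04,0],"rotation":[0,0,0],"hand":0.05},{"dp":[0,-0.04,0],"rotation":[0,0,0],"hand":0.05},{"dp":[0,-0.04,0],"rotation":[0,0,0],"hand":0.05},{"dp":[0,-0.04,0],"rotation":[0,0,0],"hand":0.05},{"dp":[0,-0.04,-0.02],"rotation":[0,0,0],"hand":0.05},{"dp":[0,-0.03,-0.03],"rotation":[0,0,0],"hand":0.05},{"dp":[0,-0.03,-0.03],"rotation":[0,0,0],"hand":0.05},{"dp":[0,0,-0.03],"rotation":[0,0,0],"hand":0.05},{"dp":[0,0,-0.03],"rotation":[0,0,0],"hand":0.05},{"dp":[0,0,0],"rotation":[0,0,0],"hand":0.05}]'; python3 - <<'E'
from h import *
s=arm.get_state();print(s['joint_positions'],s['tool_pos'],s['eef_rot'])
c=snap('wrist','w2.png')
print(w2px('w2.png',[.4545,-.3463,.09]))
E
```

```text
t: 3.55
tool_pos: [0.4539, -0.3394, 0.1778]
eef_rot: [3.137, -0.004, -2.749]
wrist_force: [0.2, 0.5, 0.8]
gripper_width: 0.587
gripper_force: 0.0
[ 0.06517598  0.3487885   0.57474385  1.92701989 -0.2311857   0.93731167
  2.71510273] [ 0.45394655 -0.33939807  0.17776353] [ 3.13716398 -0.00415316 -2.74880897]
[247.68601368 196.96786827]
```

View pics/w2.png

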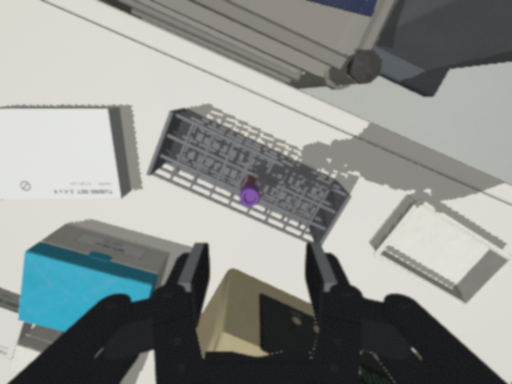

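```bash
python3 -m crank '[{"dp":[0,-0.002,0],"rotation":[0,0,-0.12],"hand":0.05},{"dp":[0,-0.002,0],"rotation":[0,0,-0.12],"hand":0.05},{"dp":[0,-0.001,-0.01],"rotation":[0,0,-0.12],"hand":0.05},{"dp":[0,0,-0.01],"rotation":[0,0,-0.12],"hand":0.05},{"dp":[0,0,-0.01],"rotation":[0,0,-0.12],"hand":0.05},{"dp":[0,0,0],"rotation":[0,0,0],"hand":0.05}]'; python3 - <<'E'
from h import *
s=arm.get_state();print(s['joint_positions'],s['tool_pos'],s['eef_rot'])
c=snap('wrist','w3.png')
print(px2w('w2.png',(250,198.5),.09))
def pur(f):
    h=cv2.cvtColor(cv2.imread('pics/'+f),cv2.COLOR_BGR2HSV)
    m=cv2.inRange(h,(120,90,60),(155,255,255)); n,l,st,ce=cv2.connectedComponentsWithStats(m); i=1+st[1:,4].argmax(); return st[i],ce[i]
for f in('w2.png','w3.png'):
    st,ce=pur(f);print(f,st,ce,px2w(f,ce,.088))
i=cv2.imread('pics/w3.png');x,y=map(int,ce);cv2.imwrite('pics/w3c.png',cv2.resize(i[y-50:y+50,x-60:x+60],None,fx=5,fy=5));print(x-60,y-50)
E
```

```text
t: 4.2
tool_pos: [0.456, -0.3454, 0.152]
eef_rot: [-3.141, 0.0, 2.933]
wrist_force: [-0.2, 0.4, 1.2]
gripper_width: 0.593
gripper_force: 0.0
[-0.01257289  0.41852648  0.69866733  1.9467409  -0.34138423  0.89546049
  2.22267004] [ 0.4560097  -0.34535046  0.15200492] [-3.14137574e+00  2.19680694e-04  2.93293630e+00]
[ 0.45500013 -0.34408995  0.09      ]
w2.png [240 184  19  22 322] [249.19254658 194.7826087 ] [ 0.45296195 -0.34565896  0.088     ]
w3.png [247 193  20  25 401] [256.48129676 205.60349127] [ 0.45236542 -0.34441687  0.088     ]
196 155
```

View pics/w3c.png

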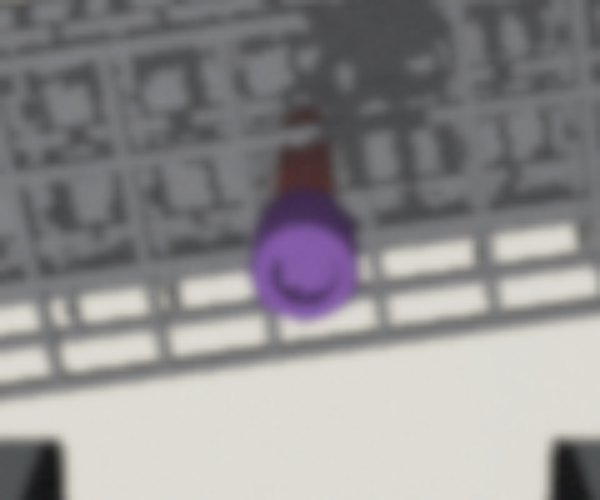

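```bash
python3 - <<'E'
from h import *
print(px2w('w3.png',(257,208.6),.09), tri(('w3.png',(257,208.6)),('top0.png',(337.4,225.6)),('side0.png',(183.2,220.2))))
E
```

```text
[ 0.45396144 -0.34436843  0.09      ] [ 0.45516145 -0.34573918  0.08461699]
```

```bash
python3 -m crank '[{"dp":[-0.0015,0.0005,-0.02],"rotation":[0,0,0],"hand":0.05},{"dp":[0,0,-0.02],"rotation":[0,0,0],"hand":0.05},{"dp":[0,0,-0.02],"rotation":[0,0,0],"hand":0.05},{"dp":[0,0,-0.014],"rotation":[0,0,0],"hand":0.05},{"dp":[0,0,-0.01],"rotation":[0,0,0],"hand":0.05},{"dp":[0,0,-0.01],"rotation":[0,0,0],"hand":0.05},{"dp":[0,0,0],"rotation":[0,0,0],"hand":0.05},{"dp":[0,0,0],"rotation":[0,0,0],"hand":0.05}]' 30; python3 - <<'E'
from h import *
s=arm.get_state();print(s['tool_pos'],s['wrist_force'])
E
```

```text
t: 5.05
tool_pos: [0.4538, -0.3456, 0.0576]
eef_rot: [-3.141, 0.0, 2.934]
wrist_force: [0.0, -0.5, -0.5]
gripper_width: 0.582
gripper_force: 0.0
[ 0.45377878 -0.34562636  0.05764824] [ 0.03611079 -0.53959577 -0.51489132]
```

```bash
python3 -m crank '[{"dp":[0,0,0],"rotation":[0,0,0],"hand":0.03},{"dp":[0,0,0],"rotation":[0,0,0],"hand":0.02},{"dp":[0,0,0],"rotation":[0,0,0],"hand":0.005},{"dp":[0,0,0],"rotation":[0,0,0],"hand":0.005},{"dp":[0,0,0],"rotation":[0,0,0],"hand":0.005},{"dp":[0,0,0],"rotation":[0,0,0],"hand":0.005},{"dp":[0,0,0],"rotation":[0,0,0],"hand":0.005},{"dp":[0,0,0],"rotation":[0,0,0],"hand":0.005}]' 30
```

```text
t: 5.85
tool_pos: [0.454, -0.3456, 0.0577]
eef_rot: [-3.141, 0.001, 2.934]
wrist_force: [-0.4, 0.9, 6.5]
gripper_width: 0.138
gripper_force: 29.4
```

```bash
python3 -m crank '[{"dp":[0,0,0.01],"rotation":[0,0,0],"hand":0.005},{"dp":[0,0,0.02],"rotation":[0,0,0],"hand":0.005},{"dp":[0,0,0.03],"rotation":[0,0,0],"hand":0.005},{"dp":[0,0,0.03],"rotation":[0,0,0],"hand":0.005},{"dp":[0,0,0.03],"rotation":[0,0,0],"hand":0.005},{"dp":[0,0,0.03],"rotation":[0,0,0],"hand":0.005},{"dp":[0,0,0.03],"rotation":[0,0,0],"hand":0.005},{"dp":[0,0,0.03],"rotation":[0,0,0],"hand":0.005},{"dp":[0,0,0.03],"rotation":[0,0,0],"hand":0.005},{"dp":[0,0,0.02],"rotation":[0,0,0],"hand":0.005},{"dp":[0,0,0],"rotation":[0,0,0],"hand":0.005}]'; python3 - <<'E'
from h import *
snap('wrist','w4.png')
E
```

```text
t: 6.95
tool_pos: [0.454, -0.3463, 0.3204]
eef_rot: [-3.141, 0.004, 2.933]
wrist_force: [0.5, -0.1, -0.2]
gripper_width: 0.135
gripper_force: 29.3
```

View pics/w4.png

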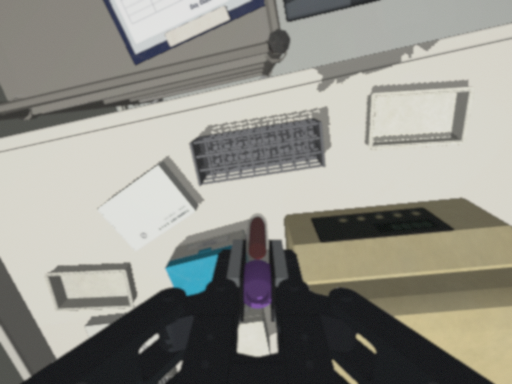

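```bash
python3 - <<'E'
from h import *
p=np.array([.454,-.3463,.3204])
print(w2px('w4.png',p+[0,0,.0323]),w2px('w4.png',p-[0,0,.0517]))
i=cv2.imread('pics/w4.png');cv2.imwrite('pics/w4c.png',cv2.resize(i[200:310,207:307],None,fx=5,fy=5))
E
```

```text
[255.60142601 294.17999884] [256.17757168 216.75654348]
```

View pics/w4c.png

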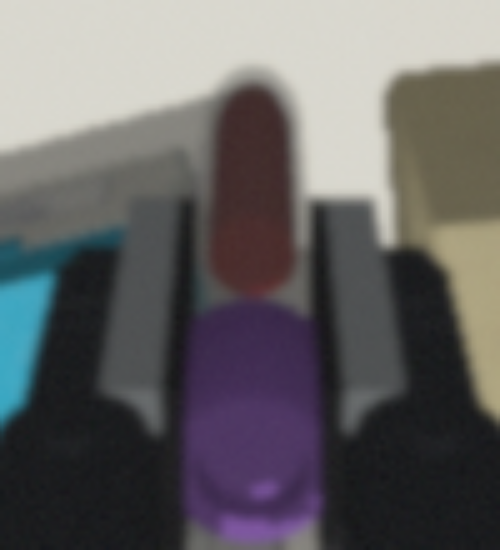

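```bash
python3 -m crank '[{"dp":[0,0.02,0],"rotation":[0,0,0],"hand":0.005},{"dp":[0,0.04,0],"rotation":[0,0,0],"hand":0.005},{"dp":[0,0.04,0],"rotation":[0,0,0],"hand":0.005},{"dp":[0,0.04,0],"rotation":[0,0,0],"hand":0.005},{"dp":[0,0.04,0],"rotation":[0,0,0],"hand":0.005},{"dp":[0,0.04,0],"rotation":[0,0,0],"hand":0.005},{"dp":[0,0.04,0],"rotation":[0,0,0.06],"hand":0.005},{"dp":[0,0.04,0],"rotation":[0,0,0.06],"hand":0.005},{"dp":[0,0.04,0],"rotation":[0,0,0.06],"hand":0.005},{"dp":[0,0.04,0],"rotation":[0,0,0.06],"hand":0.005},{"dp":[0,0.04,0],"rotation":[0,0,0.06],"hand":0.005},{"dp":[0.01,0.03,0],"rotation":[0,0,0.06],"hand":0.005},{"dp":[0.03,0.02,0],"rotation":[0,0,0.06],"hand":0.005},{"dp":[0.03,0.01,0],"rotation":[0,0,0.06],"hand":0.005},{"dp":[0.03,0.01,0],"rotation":[0,0,0.06],"hand":0.005},{"dp":[0.03,0.01,0],"rotation":[0,0,0.06],"hand":0.005},{"dp":[0.014,0.002,0],"rotation":[0,0,0],"hand":0.005},{"dp":[0,0,0],"rotation":[0,0,0],"hand":0.005},{"dp":[0,0,0],"rotation":[0,0,0],"hand":0.005}]'
```

```text
t: 8.9
tool_pos: [0.5969, 0.156, 0.3163]
eef_rot: [-3.141, -0.002, -2.75]
wrist_force: [0.1, 0.1, -0.8]
gripper_width: 0.14
gripper_force: 29.3
```

```bash
python3 -m crank '[{"dp":[0.001,0,-0.02],"rotation":[0,0,0],"hand":0.005},{"dp":[0,0,-0.03],"rotation":[0,0,0],"hand":0.005},{"dp":[0,0,-0.03],"rotation":[0,0,0],"hand":0.005},{"dp":[0,0,-0.03],"rotation":[0,0,0],"hand":0.005},{"dp":[0,0,-0.03],"rotation":[0,0,0],"hand":0.005},{"dp":[0,0,-0.02],"rotation":[0,0,0],"hand":0.005},{"dp":[0,0,0],"rotation":[0,0,0],"hand":0.005},{"dp":[0,0,0],"rotation":[0,0,0],"hand":0.005}]';python3 - <<'E'
from h import *
snap('wrist','w5.png')
i=cv2.imread('pics/w5.png');cv2.imwrite('pics/w5c.png',cv2.resize(i[110:310,157:357],None,fx=3,fy=3,interpolation=cv2.INTER_CUBIC))
p=arm.get_state()['tool_pos'];print(p)
for b in([.5992,.1552,.072],[.5979,.156,.072]):print(w2px('w5.png',b))
print(w2px('w5.png',p-[0,0,.0517]))
E
```

```text
t: 9.7
tool_pos: [0.5983, 0.1564, 0.1581]
eef_rot: [3.142, 0.0, -2.75]
wrist_force: [0.2, 0.4, 0.6]
gripper_width: 0.139
gripper_force: 29.3
[0.59878362 0.15659617 0.15866423]
[254.48050559 200.27398418]
[256.02300651 199.22112706]
[256.21078021 217.74889614]
```

View pics/w5c.png

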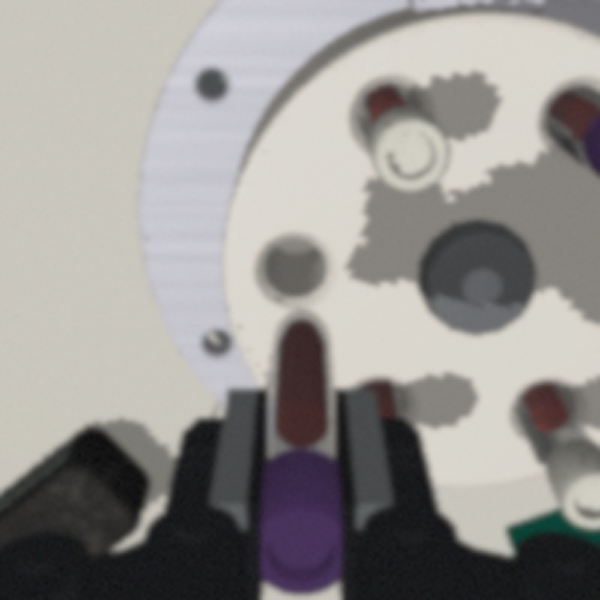

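```bash
python3 - <<'E'
from h import *
f='w5.png';p=np.array([.59878,.15660,.15866])
c=w2px(f,p-[0,0,.0452]);K,cp,A=ld(f);D=-(A.T@(p-[0,0,.0452]-cp))[2]
print('sphere top row',c,c[1]-6.5e-3*K[0,0]/D,'depth',D)
b=np.array([254.7,200.]);print(px2w(f,b,.072),px2w(f,b-[1.1,0],.072))
print(w2px(f,[p[0],p[1],.072]))
E
```

```text
sphere top row [256.20044352 221.58146808] 211.89817230562352 depth 0.2032404361075286
[0.59891704 0.15527378 0.072     ] [0.59925343 0.15445998 0.072     ]
[256.29663584 200.44612885]
```

```bash
python3 -m crank '[{"dp":[0,-0.002,-0.01],"rotation":[0,0,0],"hand":0.005},{"dp":[0,0,-0.01],"rotation":[0,0,0],"hand":0.005},{"dp":[0,0,-0.01],"rotation":[0,0,0],"hand":0.005},{"dp":[0,0,-0.003],"rotation":[0,0,0],"hand":0.005},{"dp":[0,0,-0.003],"rotation":[0,0,0],"hand":0.005},{"dp":[0,0,-0.003],"rotation":[0,0,0],"hand":0.005},{"dp":[0,0,0],"rotation":[0,0,0],"hand":0.005},{"dp":[0,0,0],"rotation":[0,0,0],"hand":0.005}]'
```

```text
t: 10.55
tool_pos: [0.5987, 0.1546, 0.1185]
eef_rot: [-3.142, 0.0, -2.749]
wrist_force: [0.3, 0.5, -0.0]
gripper_width: 0.136
gripper_force: 29.3
```

No contact at the lead-in (foot at ~67 mm, below the 72 mm top). On down.

```bash
python3 -m crank '[{"dp":[0,0,-0.004],"rotation":[0,0,0],"hand":0.005},{"dp":[0,0,-0.004],"rotation":[0,0,0],"hand":0.005},{"dp":[0,0,-0.004],"rotation":[0,0,0],"hand":0.005},{"dp":[0,0,0],"rotation":[0,0,0],"hand":0.005}]'; python3 - <<'E'
from h import *
s=arm.get_state();print(s['wrist_force'],s['torque'])
E
```

```text
t: 10.95
tool_pos: [0.5982, 0.1545, 0.1056]
eef_rot: [-3.142, -0.001, -2.749]
wrist_force: [-0.3, 0.3, 0.0]
gripper_width: 0.139
gripper_force: 29.3
[-0.3386256   0.29149352  0.00770658] [ 0.02497281  0.0286886  -0.02511147]
```

```bash
python3 -m crank '[{"dp":[0,0,-0.005],"rotation":[0,0,0],"hand":0.005},{"dp":[0,0,-0.005],"rotation":[0,0,0],"hand":0.005},{"dp":[0,0,-0.005],"rotation":[0,0,0],"hand":0.005},{"dp":[0,0,-0.003],"rotation":[0,0,0],"hand":0.005},{"dp":[0,0,-0.002],"rotation":[0,0,0],"hand":0.005},{"dp":[0,0,0],"rotation":[0,0,0],"hand":0.005}]'
```

```text
t: 11.55
tool_pos: [0.5985, 0.1545, 0.086]
eef_rot: [-3.142, -0.0, -2.749]
wrist_force: [-0.6, -0.0, 0.2]
gripper_width: 0.138
gripper_force: 29.3
```

```bash
python3 -m crank '[{"dp":[0,0,-0.001],"rotation":[0,0,0],"hand":0.005},{"dp":[0,0,-0.001],"rotation":[0,0,0],"hand":0.005},{"dp":[0,0,-0.0005],"rotation":[0,0,0],"hand":0.005},{"dp":[0,0,0],"rotation":[0,0,0],"hand":0.005},{"dp":[0,0,0],"rotation":[0,0,0],"hand":0.005}]'
```

```text
t: 12.05
tool_pos: [0.5986, 0.1546, 0.0839]
eef_rot: [-3.142, 0.0, -2.749]
wrist_force: [-0.1, -0.2, -0.3]
gripper_width: 0.139
gripper_force: 29.4
```

```bash
python3 -m crank '[{"dp":[0,0,-0.0007],"rotation":[0,0,0],"hand":0.005},{"dp":[0,0,-0.0007],"rotation":[0,0,0],"hand":0.005},{"dp":[0,0,0],"rotation":[0,0,0],"hand":0.005},{"dp":[0,0,0],"rotation":[0,0,0],"hand":0.005}]'
```

```text
t: 12.45
tool_pos: [0.5995, 0.1549, 0.0836]
eef_rot: [3.141, 0.002, -2.749]
wrist_force: [-2.3, -0.1, 14.2]
gripper_width: 0.14
gripper_force: 30.7
```

```bash
python3 -m crank '[{"dp":[0,0,0.0006],"rotation":[0,0,0],"hand":0.005},{"dp":[0,0,0],"rotation":[0,0,0],"hand":0.02},{"dp":[0,0,0],"rotation":[0,0,0],"hand":0.03},{"dp":[0,0,0],"rotation":[0,0,0],"hand":0.04},{"dp":[0,0,0],"rotation":[0,0,0],"hand":0.04},{"dp":[0,0,0],"rotation":[0,0,0],"hand":0.04},{"dp":[0,0,0],"rotation":[0,0,0],"hand":0.04}]'
```

```text
t: 13.15
tool_pos: [0.5986, 0.1546, 0.0829]
eef_rot: [-3.142, -0.0, -2.749]
wrist_force: [-0.1, 0.1, 0.3]
gripper_width: 0.47
gripper_force: 0.0
```

```bash
python3 -m crank '[{"dp":[0,0,0.01],"rotation":[0,0,0],"hand":0.04},{"dp":[0,0,0.02],"rotation":[0,0,0],"hand":0.04},{"dp":[0,0,0.03],"rotation":[0,0,0],"hand":0.04},{"dp":[0,0,0.03],"rotation":[0,0,0],"hand":0.04},{"dp":[0,0,0.03],"rotation":[0,0,0],"hand":0.04},{"dp":[-0.03,0.005,0],"rotation":[0,0,0],"hand":0.06},{"dp":[-0.03,0.005,0],"rotation":[0,0,0],"hand":0.06},{"dp":[-0.03,0.0045,0],"rotation":[0,0,0],"hand":0.06},{"dp":[-0.008,0,0],"rotation":[0,0,0],"hand":0.06},{"dp":[0,0,0],"rotation":[0,0,0],"hand":0.06},{"dp":[0,0,0],"rotation":[0,0,0],"hand":0.06}]';python3 - <<'E'
from h import *
snap('wrist','w6.png');snap('side','side6.png')
p=arm.get_state()['tool_pos'];print(p,w2px('w6.png',[.5005,.169,.09]),w2px('w6.png',[p[0],p[1],.09]))
i=cv2.imread('pics/w6.png');s=cv2.imread('pics/side6.png')
r=lambda i,x,y,w,h,k:cv2.resize(i[y:y+h,x:x+w],None,fx=k,fy=k,interpolation=cv2.INTER_CUBIC)
cv2.imwrite('pics/c6.png',np.vstack([r(i,96,70,320,160,2.5),r(s,230,125,128,40,6.25)]))
E
```

```text
t: 14.25
tool_pos: [0.5016, 0.1691, 0.2037]
eef_rot: [-3.142, 0.001, -2.75]
wrist_force: [-0.4, -1.1, -0.1]
gripper_width: 0.702
gripper_force: 0.0
[0.50164647 0.16883069 0.20317301] [256.8012809  187.98305551] [256.13058975 189.05229055]
```

View pics/c6.png

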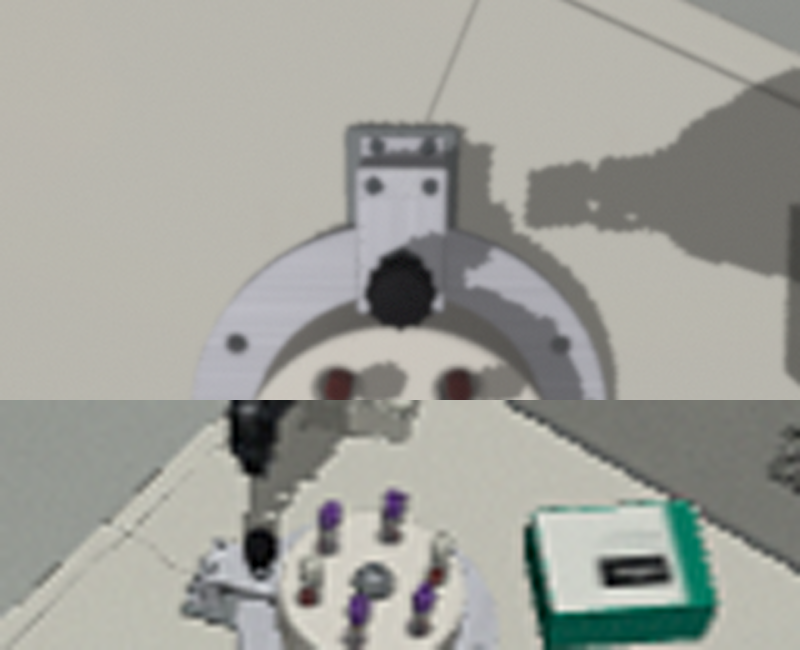

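```bash
python3 - <<'E'
from h import *
for uv in((256,187.6),(255,186.5)):print(px2w('w6.png',uv,.09))
E
```

```text
[0.50044214 0.16820877 0.09      ]
[0.49983687 0.16700304 0.09      ]
```

```bash
python3 -m crank '[{"dp":[-0.0015,-0.001,-0.02],"rotation":[0,0,0],"hand":0.06},{"dp":[0,0,-0.03],"rotation":[0,0,0],"hand":0.06},{"dp":[0,0,-0.03],"rotation":[0,0,0],"hand":0.06},{"dp":[0,0,-0.02],"rotation":[0,0,0],"hand":0.06},{"dp":[0,0,-0.015],"rotation":[0,0,0],"hand":0.06},{"dp":[0,0,-0.01],"rotation":[0,0,0],"hand":0.06},{"dp":[0,0,-0.01],"rotation":[0,0,0],"hand":0.06},{"dp":[0,0,-0.007],"rotation":[0,0,0],"hand":0.06},{"dp":[0,0,0],"rotation":[0,0,0],"hand":0.06},{"dp":[0,0,0],"rotation":[0,0,0],"hand":0.06}]'
```

```text
t: 15.35
tool_pos: [0.4994, 0.1681, 0.0613]
eef_rot: [-3.142, 0.0, -2.75]
wrist_force: [0.5, -0.5, 0.7]
gripper_width: 0.699
gripper_force: 0.0
```

```bash
python3 -m crank '[{"dp":[0,0,0],"rotation":[0,0,0],"hand":0.045},{"dp":[0,0,0],"rotation":[0,0,0],"hand":0.035},{"dp":[0,0,0],"rotation":[0,0,0],"hand":0.025},{"dp":[0,0,0],"rotation":[0,0,0],"hand":0.015},{"dp":[0,0,0],"rotation":[0,0,0],"hand":0.015},{"dp":[0,0,0],"rotation":[0,0,0],"hand":0.015},{"dp":[0,0,0],"rotation":[0,0,0],"hand":0.015},{"dp":[0,0,0],"rotation":[0,0,0],"hand":0.015}]' 60; python3 - <<'E'
from h import *
s=arm.get_state();print(s['wrist_force'],s['torque'],s['tool_pos'])
E
```

```text
t: 16.15
tool_pos: [0.4998, 0.1673, 0.0617]
eef_rot: [-3.141, 0.001, -2.75]
wrist_force: [-0.4, -6.0, 9.9]
gripper_width: 0.269
gripper_force: 58.2
[-0.3532161  -6.04659533  9.9300331 ] [-1.37018608 -0.08136159 -0.02490651] [0.49984538 0.16730204 0.06169533]
```

```bash
python3 -m crank '[{"dp":[0,-0.0008,0],"rotation":[0,0,0],"hand":0.015},{"dp":[0,0,0.002],"rotation":[0,0,0],"hand":0.015},{"dp":[0,0,0.002],"rotation":[0,0,0],"hand":0.015},{"dp":[0,0,0.002],"rotation":[0,0,0],"hand":0.015},{"dp":[0,0,0],"rotation":[0,0,0],"hand":0.015},{"dp":[0,0,0],"rotation":[0,0,0],"hand":0.015}]'
```

```text
t: 16.75
tool_pos: [0.4996, 0.1671, 0.0672]
eef_rot: [-3.141, 0.001, -2.75]
wrist_force: [4.8, -1.5, -4.9]
gripper_width: 0.271
gripper_force: 59.0
```

```bash
python3 -m crank '[{"dp":[-0.0003,0,0.002],"rotation":[0,0,0],"hand":0.015},{"dp":[0,0,0.002],"rotation":[0,0,0],"hand":0.015},{"dp":[0,0,0.002],"rotation":[0,0,0],"hand":0.015},{"dp":[0,0,0.001],"rotation":[0,0,0],"hand":0.015},{"dp":[0,0,0],"rotation":[0,0,0],"hand":0.015},{"dp":[0,0,0],"rotation":[0,0,0],"hand":0.015}]'
```

```text
t: 17.35
tool_pos: [0.4996, 0.1671, 0.0742]
eef_rot: [-3.141, 0.001, -2.75]
wrist_force: [7.2, -1.1, -7.7]
gripper_width: 0.265
gripper_force: 59.0
```

```bash
python3 -m crank '[{"dp":[0,0,0.001],"rotation":[0,0,0],"hand":0.015},{"dp":[0,0,0.0005],"rotation":[0,0,0],"hand":0.015},{"dp":[0,0,0],"rotation":[0,0,0],"hand":0.015},{"dp":[0,0,0],"rotation":[0,0,0],"hand":0.015}]'
```

```text
t: 17.75
tool_pos: [0.4995, 0.1671, 0.0756]
eef_rot: [-3.141, 0.001, -2.75]
wrist_force: [7.8, -1.4, -7.7]
gripper_width: 0.269
gripper_force: 59.1
```

```bash
python3 -m crank '[{"dp":[0.0006,0,0.0005],"rotation":[0,0,0],"hand":0.015},{"dp":[0,0,0.0005],"rotation":[0,0,0],"hand":0.015},{"dp":[0,0,0],"rotation":[0,0,0],"hand":0.015},{"dp":[0,0,0],"rotation":[0,0,0],"hand":0.015}]'
```

```text
t: 18.15
tool_pos: [0.4995, 0.167, 0.076]
eef_rot: [-3.141, -0.0, -2.75]
wrist_force: [8.9, -0.1, -17.1]
gripper_width: 0.272
gripper_force: 60.0
```

```bash
python3 -m crank '[{"dp":[0,0,0],"rotation":[0,0,0],"hand":0.015},{"dp":[0,0,0],"rotation":[0,0,0],"hand":0.015},{"dp":[0,0,0],"rotation":[0,0,0],"hand":0.015},{"dp":[0,0,0],"rotation":[0,0,0],"hand":0.015},{"dp":[0,0,0],"rotation":[0,0,0],"hand":0.015},{"dp":[0,0,0],"rotation":[0,0,0],"hand":0.015},{"dp":[0,0,0],"rotation":[0,0,0],"hand":0.015},{"dp":[0,0,0],"rotation":[0,0,0],"hand":0.015}]'
```

```text
t: 18.95
tool_pos: [0.4995, 0.1671, 0.076]
eef_rot: [-3.141, -0.0, -2.749]
wrist_force: [8.0, -0.3, -17.6]
gripper_width: 0.273
gripper_force: 60.0
```

Steady at the stop: hand in.

```bash
python3 -c "
from bench import arm
print(arm.sign_off())"
```

```text
the job is handed in; nothing more can be done
None
```

The spare tube stands fully home in the wheel's empty bore, and the arm is gripping the plunger knob and holding it up at its stop. I handed the job in at about 19 s; the pull to the stop is judged from about 14 mm of travel and a jump in pull force, not from a picture.

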